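# Free the ticket corner of a shop counter tray

## Task

The corner of the grey display tray with the price ticket has to be freed for new stock. Without lifting them off the tray floor, first slide the tray's round tin straight across into the middle of the empty place, then slide the tall carton from the ticket's corner straight into the middle of the place that the tin has left. Leave the flat box in the tray where it is, and leave both moved packs standing upright.

Things in the scene. Friction and masses are not known exactly. Their poses are not given: they have to be found in the camera images.
- tray: Fixed grey tray, 206 mm square, floor 6 mm and rim top 20 mm above the counter, turned any way. Origin: centre of its underside, z up. A thin black cross marks 2 x 2 places with centres at x, y = +-48 mm. The place at (+48, +48) has a small upright price ticket (56 mm wide, 39 mm high) across its corner, outside the rim. The place at (-48, -48), diagonally opposite, is empty at first.
- tin_mid (a point): Centre, half-way up, of the round steel tin with a paper label that stands in the tray: 55 mm in diameter, 74 mm high, about 0.2 kg, z along its axis. It starts in one of the two places beside the empty one: (+48, -48) or (-48, +48) mm in the tray's frame. (A like tin outside the tray is spare stock.)
- carton_mid (a point): Centre, half-way up, of the tall cardboard carton with a paper band that stands in the tray: 54 x 54 mm, 86 mm high, about 0.2 kg, x and y across its sides, z up. It starts in the ticket's place (+48, +48) mm, sides nearly parallel to the tray's. (A like carton outside the tray is spare stock.)
- flatbox_mid (a point): Centre, half-way up, of the flat cardboard box with a paper lid that stands in the tray: 57 x 57 mm, 36 mm high. At the start it is in the other place beside the empty one, diagonally opposite the tin. It is not to be moved.
Things that resemble listed ones, but are neither listed nor needed, are in the scene too. What is shaped like the part that bears tin_mid but green or red is not meant.

How it is judged:
By the outcome, as a careful person would: the job done as asked, in the order asked, and still so for the second after the job is handed in, with the robot touching nothing.
It also fails if it takes over 45 s, if anything falls off the work surface, if the arm or the gripper's body presses on something with over 40 N, if the wrist force passes 120 N, or if a joint passes its speed limit or range.

## Robot

A 6-joint arm with a two-finger parallel gripper is mounted at the origin on the work surface. World frame = base frame: x ahead of the robot, y to its left, z up, the work surface at z = 0. Lengths are in mm, angles in rad, forces in N, time in s.
With the tool pointing down it reaches from about 275 to 1000 mm from the base axis. Payload 8.4 kg.
Tool frame: the origin (TCP) lies on the centre line of the jaws, within the pads' length; the fingertips stand 17 mm ahead of it and the grasp point (between the pads) lies 2 mm behind it (r.tcp_to_tips is the z of the fingertips in the tool frame, in mm); z points along the fingers, y is the direction in which the jaws open and shut (so a half turn about z gives the same grasp; the last joint's range is limited). The gripper opens to 85 mm and grips with 20 to 120 N. Pads are 22 mm wide; open, the fingers measure 114 mm over their backs; the gripper's body (76 mm by 85 mm) begins 54 mm behind the grasp point. The pads swing forward as they close: fully open they stand 13 mm farther back than shut.
Start: joints at [-1.224, 0.353, 1.633, -0, 1.155, -0.002], TCP at [213.605, -587.368, 215.881] pointing down, gripper open.
Joint ranges: [-2.63, 2.63], [-0.92, 2.1], [0.06, 2.66], [-1.3, 4.44], [0, 2.69], [-3.02, 3.02]. Speed limits (rad/s): [2.22, 2.22, 2.79, 3.14, 3.14, 3.14].

## Interface

Orientations are given as [roll, pitch, yaw] about the fixed x, y, z axes, in that order (R = Rz(yaw) Ry(pitch) Rx(roll)).
In Python, from rig import r, cams, job gives the robot as it stands.
- The arm moves only by the tool drive_tool, never from a script. Its argument "deltas" is a list of rows, each a list of 4 numbers: the shift along the tool's x, y, z in cm, then the turn about the tool's z in rad. In form: [[x, y, z, roll], ...]. A call has 1 to 12 rows; each row shifts and turns the commanded pose from where the row before left it, along the tool's axes as they then stand; what a row does not reach is not made up. A row lasts 1/12 s, in which the tool goes at most 41.7 mm and 7.16 degrees, less where a joint would pass 70% of its speed; a pose out of reach is approached as far as the arm can. A call with a gripper value outside its range is refused whole. "jaw" is the closure, from 0 (fully open) to 1 (shut), set as the call begins (left out, the last holds). The fingers move at their own pace and stop on an object; "force" is the grip in N (left out, the last holds). Time passes only in rows, so rows that do not move let the fingers close. It gives the time, the measured TCP pose, the force and the opening at its end, in the units of the state.
- r.sense(): the state, without advancing time (a new reading comes with each control period).
- cams.grab_frame(name): name is "scene" or "top"; returns (picture, depth): 384x512x3 uint8, red, green, blue; 384x512 float32, mm along the optical axis (not along the pixel's ray), 0 where there is no reading.
- cams.camera_params(name): a dict with "fx", "fy", "cx", "cy" (pixels), "R" (3x3) and "t" (3): a world point X has camera coordinates R X + t. Camera axes: x right, y down, z forward; pixel columns grow to the right and rows downward; lengths in mm; the calibration is good to about 2 mm. A picture is of the moment at which its call begins. camera_params takes no time and is no camera call.
- job.sign_off(): hands the job in, once; it reports no verdict.
The state is a dict: "clock": time; "qpos": joint angles; "qvel": joint speeds; "joint_efforts": joint torques, N m; "eef_pos": TCP position; "tcp_rot": TCP orientation; "contact_force": force on the tool from outside, world axes, zero at the start; "wrist_torque": the same for the moment, N m; "opening": opening from 0.0 (shut) to 1.0 (fully open).
Only numpy, scipy, OpenCV 4.12 (cv2) and the standard library are available. Lean on these libraries where they do the work, as an engineer would, in place of code of your own. Each camera call takes 0.05 s, during which the arm holds its last target. There are 200 camera calls.

## Working session

There is one attempt and no reset: what is moved stays moved. The work goes in short steps, Python scripts to look and compute and a tool call to move; the robot and the scene stay as the last step left them, time stands still between calls to the robot, and variables do not carry over. Pictures are saved under pics/ and viewed, about 8 in all and at most 12, crops included, and the job is handed in when it is done.

Besides the shell and the picture viewer there is one more tool, called after ">>>" by a JSON object that holds its "fn" and its "kwargs", one argument or row to a line. drive_tool: Moves the arm, as the interface text tells. Its arguments: {"type":"object","properties":{"deltas":{"type":"array"},"jaw":{"type":"number"},"force":{"type":"number"}},"required":["deltas"]}

```bash
mkdir -p pics; ls
python3 - <<'E'
from rig import r,cams
import cv2,numpy as np
for n in("scene","top"):
    p,d=cams.grab_frame(n); np.savez(f"{n}0.npz",p=p,d=d)
    cv2.imwrite(f"pics/{n}0.png",p[:,:,::-1]); c=cams.camera_params(n); print(n,c)
    R=np.array(c["R"]);print(-R.T@np.array(c["t"]))
s=r.sense();print(s)
E
```

```text
pics
scene {'fx': 498.87204052269425, 'fy': 498.87204052269425, 'cx': 257.81661691727976, 'cy': 189.27042587150194, 'R': array([[-0.68907364,  0.72449964, -0.01666704],
       [ 0.59001281,  0.54751189, -0.59339331],
       [-0.42078784, -0.41872546, -0.80474008]]), 't': array([ 397.95621228, -347.46652238, 1026.88435014])}
[911.33127851 331.90553884 626.82343107]
top {'fx': 449.6708436286007, 'fy': 449.6708436286007, 'cx': 262.847715334134, 'cy': 199.8141616723127, 'R': array([[ 0.01859709, -0.99919281,  0.03560731],
       [-0.99457271, -0.02213395, -0.10166226],
       [ 0.10236833, -0.03352344, -0.99418152]]), 't': array([ 17.57028911, 618.67321145, 635.94859927])}
[549.88773832  52.56896896 694.51843553]
{'clock': 0.1, 'qpos': array([-1.22441646e+00,  3.53581513e-01,  1.63405048e+00, -2.07308670e-05,
        1.15517449e+00, -2.38335441e-03]), 'qvel': array([ 0.00041537, -0.00250361, -0.00174084, -0.00031394, -0.00084153,
       -0.00189384]), 'joint_efforts': array([-1.66680922e-03, -6.06353402e+01, -3.42822576e+01, -2.95712016e-04,
        3.87370397e-03,  1.79476325e-05]), 'eef_pos': array([ 213.44156113, -586.96493084,  215.23908717]), 'tcp_rot': array([-3.14037878e+00,  1.60627408e-05,  3.48771612e-01]), 'contact_force': array([-0.26506621, -0.09603177,  0.27634682]), 'wrist_torque': array([ 0.00446533, -0.02358953,  0.04237619]), 'opening': 0.9945288876173132}
```

View pics/scene0.png

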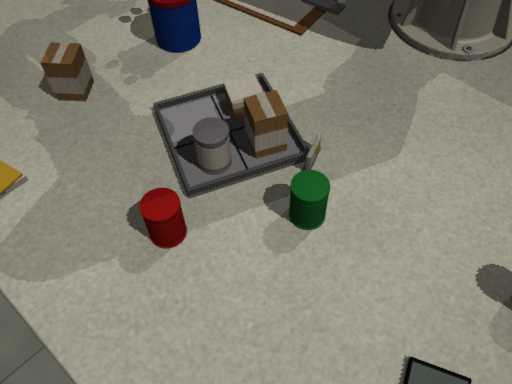

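View pics/top0.png

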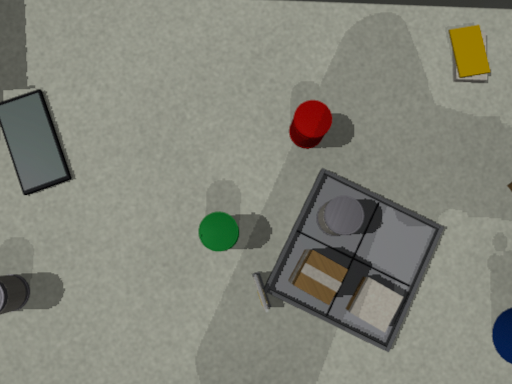

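The scene view shows the tray tin at (212,145), the carton at (265,125), the flat box at (243,95) and the empty place at (190,120). In the top view these are at (343,215), (322,277), (377,303) and (405,243), with the ticket at (265,290).

Things that could be mistaken for them:
- **Tin:** red tin at top (311,123), green tin at top (218,231), spare tin at top (12,293).
- **Carton:** spare carton at scene (68,70).

I choose the grey-topped tin and the carton standing inside the tray.

```bash
cat > h.py <<'E'
import numpy as np,cv2
from rig import r,cams
def cloud(n,d):
    c=cams.camera_params(n);v,u=np.mgrid[:d.shape[0],:d.shape[1]]
    P=np.stack([(u-c["cx"])/c["fx"]*d,(v-c["cy"])/c["fy"]*d,d],-1)
    X=(P-c["t"])@np.array(c["R"]); X[d<=0]=np.nan; return X
def ray(n,uv,z):
    c=cams.camera_params(n);R=np.array(c["R"]);o=-R.T@np.array(c["t"])
    uv=np.atleast_2d(uv).astype(float)
    D=np.c_[(uv[:,0]-c["cx"])/c["fx"],(uv[:,1]-c["cy"])/c["fy"],np.ones(len(uv))]@R
    return (o+D*((z-o[2])/D[:,2])[:,None])[:,:2]
def near(X,lo,hi,c,rad):
    with np.errstate(invalid='ignore'):
        m=(X[...,2]>lo)&(X[...,2]<hi)&(np.hypot(X[...,0]-c[0],X[...,1]-c[1])<rad)
    return m
def blob(m):
    n,l,s,_=cv2.connectedComponentsWithStats(m.astype(np.uint8))
    return l==1+np.argmax(s[1:,4])
E
python3 - <<'E'
from h import *
for n in("top","scene"):
    f=np.load(n+"0.npz");p,d=f["p"],f["d"];X=cloud(n,d)
    if n=="top":
        q=np.array([(323,171),(443,227),(389,348),(270,290)]);C=ray(n,q,20);print("corners",C.round(1),C.mean(0).round(1),np.linalg.norm(np.roll(C,-1,0)-C,axis=1).round(1));c=C.mean(0)
    m=blob(near(X,12,26,c,155))
    print(n,"rim",cv2.minAreaRect(X[m][:,:2].astype(np.float32)))
    for k,lo,hi in(("tin",74,84.5),("carton",87,98),("flat",37,47)):
        m=near(X,lo,hi,c,110)
        if m.sum()<20: print(k,m.sum());continue
        m=blob(m);Y=X[m];print(n,k,m.sum(),np.median(Y[:,2]).round(1),np.argwhere(m).mean(0)[::-1].round(0),"minrect",cv2.minAreaRect(Y[:,:2].astype(np.float32)),"circ",cv2.minEnclosingCircle(Y[:,:2].astype(np.float32)))
p=np.load("top0.npz")["p"];cv2.imwrite("pics/crop0.png",cv2.resize(p[155:360,240:460],None,fx=2.9,fy=2.9,interpolation=cv2.INTER_CUBIC)[:,:,::-1])
E
```

```text
corners [[ 665.6  -61.2]
 [ 583.9 -245.1]
 [ 404.  -160.3]
 [ 485.5   16.7]] [ 534.7 -112.5] [201.3 198.9 194.9 196.2]
top rim ((534.974609375, -109.32084655761719), (206.49404907226562, 206.65391540527344), 65.04430389404297)
top tin 1250 79.9 [343. 214.] minrect ((595.55908203125, -79.70391082763672), (54.36996078491211, 54.41902160644531), 19.212343215942383) circ ((595.6019897460938, -79.9360122680664), 27.671476364135742)
top carton 1665 92.1 [320. 277.] minrect ((510.8948059082031, -46.21480941772461), (54.7786865234375, 53.91485595703125), 61.79237747192383) circ ((510.9110107421875, -46.27277755737305), 37.57946014404297)
top flat 1649 42.3 [376. 304.] minrect ((470.1439514160156, -134.93544006347656), (58.6797981262207, 57.49518585205078), 61.285213470458984) circ ((470.3880920410156, -134.61441040039062), 39.83359909057617)
scene rim ((533.6322021484375, -110.16189575195312), (208.81202697753906, 206.66810607910156), 65.08512115478516)
scene tin 864 80.3 [210. 132.] minrect ((594.5527954101562, -80.60002136230469), (55.11431884765625, 54.27492141723633), 48.7974739074707) circ ((594.3479614257812, -80.89163970947266), 28.4822940826416)
scene carton 993 92.6 [265. 107.] minrect ((509.65472412109375, -47.90108871459961), (58.95337677001953, 54.37691879272461), 61.682029724121094) circ ((509.0284423828125, -47.856712341308594), 37.71082305908203)
scene flat 739 43.0 [241.  89.] minrect ((468.7984924316406, -136.52780151367188), (61.142295837402344, 58.13724899291992), 61.295082092285156) circ ((470.30426025390625, -136.55245971679688), 40.72751235961914)
```

View pics/crop0.png

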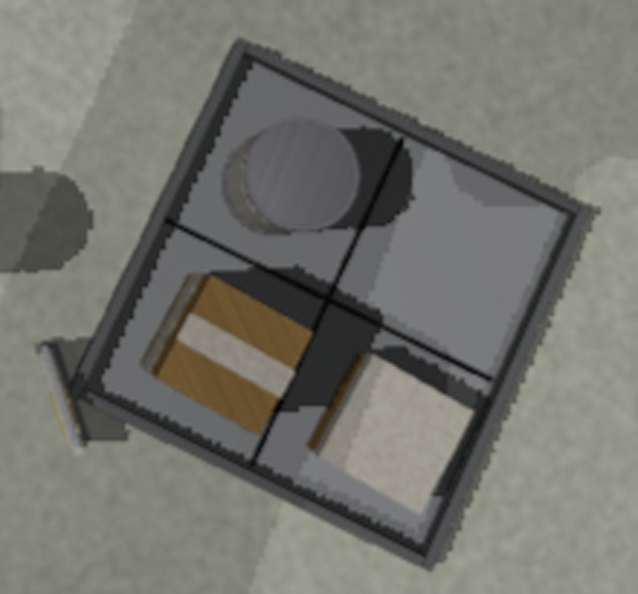

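The crop confirms the choice. The ticket sits at the lower-left corner beside the carton, the tin is in the upper-left place, the empty place is upper right and the flat box is lower right.

The tray centre is about (534.3, −109.7), with its x axis at 65.05°. The tin is at about (595, −80.3), or (52, −43) in the tray frame. The carton is at about (510.3, −47) with yaw 61.7°. Next I approach above the tin, with the jaws along the tray's x.

>>> {"fn": "drive_tool", "kwargs": {
  "deltas": [
    [2.66, -1.73, 0, 0],
    [2.66, -1.73, 0, 0],
    [2.66, -1.73, 0, 0],
    [2.66, -1.73, 0, 0],
    [2.66, -1.73, 0, 0],
    [2.66, -1.73, 0, 0],
    [2.66, -1.73, 0, 0],
    [2.66, -1.73, 0, 0],
    [2.66, -1.73, 0, 0],
    [2.66, -1.73, 0, 0]
  ],
  "jaw": 0,
  "force": 20
}}

```text
clock: 0.93
eef_pos: [405.0, -332.4, 215.7]
tcp_rot: [-3.141, 0.0, 0.349]
contact_force: [0.7, -0.2, 0.2]
opening: 1.0
```

>>> {"fn": "drive_tool", "kwargs": {
  "deltas": [
    [2.66, -1.73, 0, 0],
    [2.66, -1.73, 0, 0],
    [2.66, -1.73, 0, 0],
    [2.66, -1.73, 0, 0],
    [2.66, -1.73, 0, 0],
    [2.66, -1.73, 0, 0],
    [2.66, -1.73, 0, 0],
    [2.66, -1.73, 0, 0],
    [2.66, -1.73, 0, 0],
    [2.66, -1.73, 0, 0],
    [0, 0, 0, 0]
  ]
}}

```text
clock: 1.85
eef_pos: [598.0, -76.3, 215.6]
tcp_rot: [-3.141, -0.002, 0.351]
contact_force: [-0.8, 0.5, 0.4]
opening: 1.001
```

>>> {"fn": "drive_tool", "kwargs": {
  "deltas": [
    [0, 0, 0, 0.1],
    [0, 0, 0, 0.1],
    [0, 0, 0, 0.1],
    [0, 0, 0, 0.1],
    [0, 0, 0, 0.1],
    [0, 0, 0, 0.1],
    [0, 0, 0, 0.1],
    [0, 0, 0, 0.086],
    [0, 0, 0, 0],
    [0, 0, 0, 0]
  ]
}}

```text
clock: 2.68
eef_pos: [594.9, -80.7, 215.6]
tcp_rot: [3.141, 0.001, -0.435]
contact_force: [0.0, -0.3, 0.2]
opening: 1.0
```

```bash
cat >> h.py <<'E'
def togo(x,y,yaw=None):
    s=r.sense();p=s["eef_pos"];w=s["tcp_rot"][2];d=np.array([x,y])-p[:2]
    print("clock",s["clock"],"pos",p.round(1),"rpy",s["tcp_rot"].round(4),"F",s["contact_force"].round(1),"open",round(s["opening"],3))
    print("tool cm",(d@[np.cos(w),np.sin(w)]/10).round(2),(d@[np.sin(w),-np.cos(w)]/10).round(2),"turn",None if yaw is None else round(w-yaw,4))
E
python3 -c "
from h import *
togo(595,-80.3,np.radians(-24.95))"
```

```text
clock 2.6833 pos [594.9 -80.7 215.6] rpy [ 3.1413e+00  6.0000e-04 -4.3470e-01] F [ 0.  -0.3  0.2] open 1.0
tool cm -0.0 -0.04 turn 0.0008
```

>>> {"fn": "drive_tool", "kwargs": {
  "deltas": [
    [0, 0, 2, 0],
    [0, 0, 2, 0],
    [0, 0, 2, 0],
    [0, 0, 2, 0],
    [0, 0, 2, 0],
    [0, 0, 2, 0],
    [0, 0, 1.5, 0],
    [0, 0, 1.5, 0],
    [0, 0, 1, 0],
    [0, 0, 1, 0],
    [0, 0, 0, 0],
    [0, 0, 0, 0]
  ]
}}

```text
clock: 3.68
eef_pos: [595.2, -80.4, 45.7]
tcp_rot: [3.141, 0.001, -0.436]
contact_force: [0.5, -0.5, 1.1]
opening: 1.0
```

>>> {"fn": "drive_tool", "kwargs": {
  "deltas": [
    [0, 0, 0, 0],
    [0, 0, 0, 0],
    [0, 0, 0, 0],
    [0, 0, 0, 0],
    [0, 0, 0, 0],
    [0, 0, 0, 0],
    [0, 0, 0, 0],
    [0, 0, 0, 0],
    [0, 0, 0, 0],
    [0, 0, 0, 0]
  ],
  "jaw": 1,
  "force": 25
}}

```text
clock: 4.52
eef_pos: [596.1, -80.6, 47.0]
tcp_rot: [-3.141, -0.002, -0.437]
contact_force: [-0.8, -1.3, 6.8]
opening: 0.603
```

Run:
```python
from h import *
togo(557.6,-173.5,np.radians(-24.95))
p,d=cams.grab_frame("scene");cv2.imwrite("pics/g1.png",cv2.resize(p[40:220,120:340],None,fx=2.5,fy=2.5)[:,:,::-1])
```

```text
clock 4.5167 pos [596.1 -80.6  47. ] rpy [-3.1412e+00 -1.7000e-03 -4.3710e-01] F [-0.8 -1.3  6.8] open 0.603
tool cm 0.45 10.04 turn -0.0017
```

View pics/g1.png

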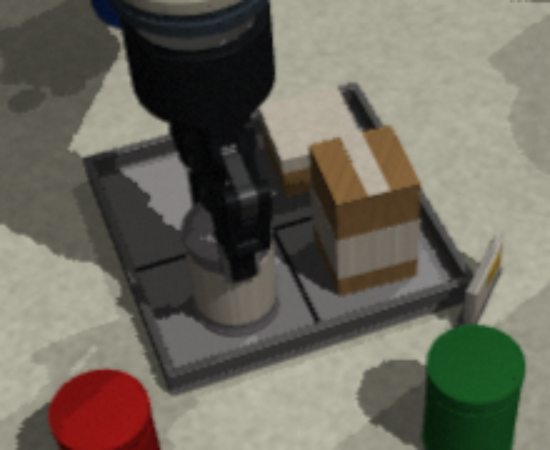

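The picture shows the jaws round the grey tin at crop (235,250), clear of the carton and the rim, with a slight downward press of about 7 N. Next I slide it along the floor.

>>> {"fn": "drive_tool", "kwargs": {
  "deltas": [
    [0.01, 0.2, 0, 0],
    [0.02, 0.4, 0, 0],
    [0.03, 0.6, 0, 0],
    [0.03, 0.6, 0, 0],
    [0.03, 0.6, 0, 0],
    [0.03, 0.6, 0, 0],
    [0.03, 0.6, 0, 0],
    [0.03, 0.6, 0, 0],
    [0.03, 0.6, 0, 0],
    [0.03, 0.6, 0, 0]
  ]
}}

```text
clock: 5.4
eef_pos: [576.2, -130.2, 46.9]
tcp_rot: [-3.14, -0.002, -0.438]
contact_force: [2.9, 4.3, 6.1]
opening: 0.607
```

>>> {"fn": "drive_tool", "kwargs": {
  "deltas": [
    [0.02, 0.6, 0, 0],
    [0.02, 0.6, 0, 0],
    [0.02, 0.6, 0, 0],
    [0.02, 0.6, 0, 0],
    [0.02, 0.6, 0, 0],
    [0.02, 0.6, 0, 0],
    [0.02, 0.5, 0, 0],
    [0.02, 0.3, 0, 0],
    [0, 0.2, 0, 0],
    [0, 0, 0, 0],
    [0, 0, 0, 0]
  ]
}}

```text
clock: 6.32
eef_pos: [558.0, -172.8, 46.9]
tcp_rot: [-3.14, -0.002, -0.438]
contact_force: [2.4, 3.1, 6.4]
opening: 0.602
```

Run:
```python
from h import *
togo(557.6,-173.5,np.radians(-24.95))
```

```text
clock 6.3167 pos [ 558.  -172.8   46.9] rpy [-3.1404e+00 -2.2000e-03 -4.3780e-01] F [2.4 3.1 6.4] open 0.602
tool cm -0.01 0.08 turn -0.0023
```

>>> {"fn": "drive_tool", "kwargs": {
  "deltas": [
    [0, 0.05, 0, 0],
    [0, 0.03, 0, 0],
    [0, 0, 0, 0]
  ]
}}

```text
clock: 6.57
eef_pos: [557.9, -173.2, 46.9]
tcp_rot: [-3.14, -0.002, -0.438]
contact_force: [3.0, 4.1, 6.0]
opening: 0.602
```

>>> {"fn": "drive_tool", "kwargs": {
  "deltas": [
    [0, 0, 0, 0],
    [0, 0, 0, 0],
    [0, 0, 0, 0],
    [0, 0, 0, 0],
    [0, 0, 0, 0],
    [0, 0, 0, 0],
    [0, 0, 0, 0],
    [0, 0, 0, 0]
  ],
  "jaw": 0
}}

```text
clock: 7.23
eef_pos: [556.5, -173.5, 45.8]
tcp_rot: [3.142, 0.0, -0.437]
contact_force: [-0.2, -0.5, 0.1]
opening: 0.999
```

>>> {"fn": "drive_tool", "kwargs": {
  "deltas": [
    [0, 0, -0.6, 0],
    [0, 0, -1.4, 0],
    [0, 0, -2, 0],
    [0, 0, -2.5, 0],
    [0, 0, -2.5, 0],
    [0, 0, -2.5, 0],
    [0, 0, -2.5, 0],
    [0, 0, -2, 0],
    [0, 0, -1, 0],
    [0, 0, 0, 0]
  ]
}}

```text
clock: 8.07
eef_pos: [557.8, -173.9, 218.6]
tcp_rot: [-3.141, -0.004, -0.437]
contact_force: [0.3, -0.1, -0.3]
opening: 1.002
```

```bash
cat > chk.py <<'E'
from h import *
import sys
c=np.array([534.3,-109.7]);a=np.radians(65.05);A=np.array([[np.cos(a),np.sin(a)],[-np.sin(a),np.cos(a)]])
for n in("top","scene"):
    p,d=cams.grab_frame(n);X=cloud(n,d);cv2.imwrite(f"pics/{n}_{sys.argv[1]}.png",p[:,:,::-1])
    for k,lo,hi in(("tin",74,84.5),("carton",87,98),("flat",37,47)):
        m=near(X,lo,hi,c,115)
        if m.sum()<50: print(n,k,m.sum());continue
        m=blob(m);q=cv2.minAreaRect(X[m][:,:2].astype(np.float32));o=np.array(q[0])
        print(n,k,m.sum(),np.median(X[m][:,2]).round(1),o.round(1),"tray",(A@(o-c)).round(1),"size",np.round(q[1],1),"ang",round(q[2],1))
togo(510.3,-47.0,np.radians(61.7))
E
python3 chk.py 1
```

```text
top tin 1270 79.9 [ 557.4 -171.9] tray [-46.7 -47.2] size [53.7 54.5] ang 1.0
top carton 1667 92.1 [510.8 -46.3] tray [47.6 48.1] size [55.3 53.9] ang 61.7
top flat 1644 42.2 [ 470.1 -134.9] tray [-49.9  47.6] size [58.5 57.5] ang 61.3
scene tin 714 80.3 [ 556.7 -173.6] tray [-48.5 -47.3] size [55.  55.2] ang 37.9
scene carton 992 92.6 [509.4 -47.6] tray [45.8 48.7] size [58.1 55.2] ang 62.9
scene flat 736 43.0 [ 468.9 -136.8] tray [-52.1  47.9] size [60.1 58.1] ang 61.9
clock 8.1667 pos [ 556.2 -173.4  215.4] rpy [ 3.1415e+00  3.0000e-04 -4.3720e-01] F [ 0.7  0.6 -0.5] open 1.003
tool cm -9.51 -9.51 turn -1.514
```

The tin is at about (−47.6, −47.2) in the tray frame, averaged over both cameras, and is upright. Next is the carton.

>>> {"fn": "drive_tool", "kwargs": {
  "deltas": [
    [-1.9, -1.9, 0, 0],
    [-1.9, -1.9, 0, 0],
    [-1.9, -1.9, 0, 0],
    [-1.9, -1.9, 0, 0],
    [-1.91, -1.91, 0, 0],
    [0, 0, 0, -0.1],
    [0, 0, 0, -0.1],
    [0, 0, 0, -0.1],
    [0, 0, 0, -0.1],
    [0, 0, 0, -0.1],
    [0, 0, 0, -0.1],
    [0, 0, 0, -0.1]
  ]
}}

```text
clock: 9.17
eef_pos: [509.5, -47.0, 213.9]
tcp_rot: [-3.14, 0.003, 0.268]
contact_force: [-0.1, -0.0, 0.7]
opening: 0.998
```

>>> {"fn": "drive_tool", "kwargs": {
  "deltas": [
    [0, 0, 0, -0.1],
    [0, 0, 0, -0.1],
    [0, 0, 0, -0.1],
    [0, 0, 0, -0.1],
    [0, 0, 0, -0.1],
    [0, 0, 0, -0.1],
    [0, 0, 0, -0.1],
    [0, 0, 0, -0.1],
    [0, 0, 0, -0.014],
    [0, 0, 0, 0],
    [0, 0, 0, 0]
  ]
}}

```text
clock: 10.08
eef_pos: [510.1, -47.1, 214.9]
tcp_rot: [-3.14, 0.001, 1.074]
contact_force: [0.2, -0.2, -0.3]
opening: 1.005
```

```bash
python3 -c "
from h import *
togo(510.3,-47,np.radians(61.7))"
```

```text
clock 10.0833 pos [510.1 -47.1 214.9] rpy [-3.1400e+00  7.0000e-04  1.0737e+00] F [ 0.2 -0.2 -0.3] open 1.005
tool cm 0.01 0.02 turn -0.0032
```

>>> {"fn": "drive_tool", "kwargs": {
  "deltas": [
    [0, 0, 2, 0],
    [0, 0, 2, 0],
    [0, 0, 2, 0],
    [0, 0, 2, 0],
    [0, 0, 2, 0],
    [0, 0, 2, 0],
    [0, 0, 1.5, 0],
    [0, 0, 1.5, 0],
    [0, 0, 1, 0],
    [0, 0, 0.7, 0],
    [0, 0, 0, 0],
    [0, 0, 0, 0]
  ]
}}

```text
clock: 11.08
eef_pos: [510.7, -47.1, 48.9]
tcp_rot: [-3.141, 0.0, 1.076]
contact_force: [-0.1, 0.2, 0.9]
opening: 1.003
```

>>> {"fn": "drive_tool", "kwargs": {
  "deltas": [
    [0, 0, 0, 0],
    [0, 0, 0, 0],
    [0, 0, 0, 0],
    [0, 0, 0, 0],
    [0, 0, 0, 0],
    [0, 0, 0, 0],
    [0, 0, 0, 0],
    [0, 0, 0, 0],
    [0, 0, 0, 0],
    [0, 0, 0, 0]
  ],
  "jaw": 1,
  "force": 25
}}

```text
clock: 11.92
eef_pos: [511.0, -47.1, 49.7]
tcp_rot: [3.141, -0.0, 1.077]
contact_force: [-1.4, 0.6, 5.8]
opening: 0.625
```

Run:
```python
from h import *
togo(598.1,-86.4,np.radians(65.05))
p,d=cams.grab_frame("scene");cv2.imwrite("pics/g2.png",cv2.resize(p[40:220,120:340],None,fx=2.5,fy=2.5)[:,:,::-1])
```

```text
clock 11.9167 pos [511.  -47.1  49.7] rpy [ 3.1407e+00 -5.0000e-04  1.0766e+00] F [-1.4  0.6  5.8] open 0.625
tool cm 0.67 9.53 turn -0.0587
```

View pics/g2.png

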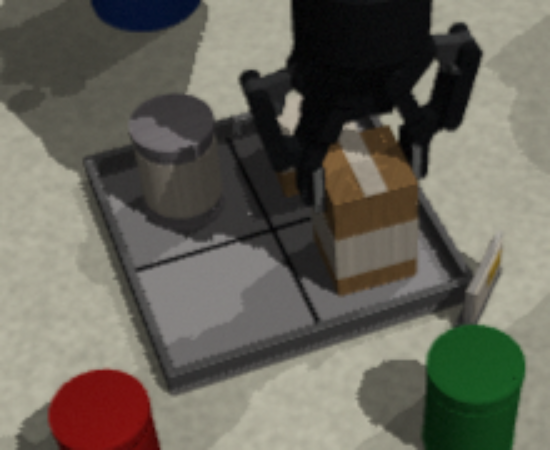

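The picture shows the fingers on both sides of the carton at crop (365,190), clear of the ticket at (485,280), the tin and the flat box. Next I slide it along the tray's −y, squaring it by 0.06 rad.

>>> {"fn": "drive_tool", "kwargs": {
  "deltas": [
    [0.04, 0.2, 0, -0.01],
    [0.04, 0.4, 0, -0.01],
    [0.04, 0.6, 0, -0.01],
    [0.04, 0.6, 0, -0.01],
    [0.02, 0.6, 0, -0.01],
    [0.02, 0.6, 0, -0.008],
    [0, 0.6, 0, 0],
    [0, 0.6, 0, 0],
    [0, 0.6, 0, 0],
    [0, 0.6, 0, 0]
  ]
}}

```text
clock: 12.8
eef_pos: [556.7, -67.8, 49.8]
tcp_rot: [-3.135, 0.001, 1.134]
contact_force: [-13.7, 6.0, 21.5]
opening: 0.627
```

>>> {"fn": "drive_tool", "kwargs": {
  "deltas": [
    [0, 0.6, 0, 0],
    [0, 0.6, 0, 0],
    [0, 0.6, 0, 0],
    [0, 0.6, 0, 0],
    [0, 0.6, 0, 0],
    [0, 0.5, 0, 0],
    [0, 0.4, 0, 0],
    [0, 0.2, 0, 0],
    [0, 0.1, 0, 0],
    [0, 0, 0, 0],
    [0, 0, 0, 0]
  ]
}}

```text
clock: 13.72
eef_pos: [595.9, -85.7, 49.8]
tcp_rot: [-3.137, 0.0, 1.134]
contact_force: [-11.2, 5.1, 15.6]
opening: 0.631
```

```bash
python3 -c "
from h import *
togo(598.1,-86.4,np.radians(65.05))"
```

```text
clock 13.7167 pos [595.9 -85.7  49.8] rpy [-3.1371e+00  5.0000e-04  1.1344e+00] F [-11.2   5.1  15.6] open 0.631
tool cm 0.03 0.22 turn -0.001
```

>>> {"fn": "drive_tool", "kwargs": {
  "deltas": [
    [0, 0.1, 0, 0],
    [0, 0.1, 0, 0],
    [0, 0, 0, 0],
    [0, 0, 0, 0]
  ]
}}

```text
clock: 14.05
eef_pos: [597.6, -86.5, 49.8]
tcp_rot: [-3.137, 0.001, 1.135]
contact_force: [-10.7, 5.3, 16.8]
opening: 0.627
```

>>> {"fn": "drive_tool", "kwargs": {
  "deltas": [
    [0, 0, 0, 0],
    [0, 0, 0, 0],
    [0, 0, 0, 0],
    [0, 0, 0, 0],
    [0, 0, 0, 0],
    [0, 0, 0, 0],
    [0, 0, 0, 0],
    [0, 0, 0, 0]
  ],
  "jaw": 0
}}

```text
clock: 14.72
eef_pos: [600.0, -87.5, 48.8]
tcp_rot: [-3.142, 0.0, 1.135]
contact_force: [-0.4, 0.1, -0.4]
opening: 1.0
```

>>> {"fn": "drive_tool", "kwargs": {
  "deltas": [
    [0, 0, -0.6, 0],
    [0, 0, -1.4, 0],
    [0, 0, -2, 0],
    [0, 0, -2.5, 0],
    [0, 0, -2.5, 0],
    [0, 0, -2.5, 0],
    [0, 0, -2.5, 0],
    [0, 0, -2, 0],
    [0, 0, -1, 0],
    [0, 0, 0, 0]
  ]
}}

```text
clock: 15.55
eef_pos: [601.4, -87.7, 221.7]
tcp_rot: [3.137, -0.001, 1.135]
contact_force: [0.3, -0.6, -0.7]
opening: 1.0
```

```bash
python3 chk.py 2
```

```text
top tin 574 79.8 [ 552.7 -183.1] tray [-58.7 -47.6] size [34.4 42.4] ang 35.3
top carton 1568 92.1 [597.2 -85.8] tray [ 48.2 -46.9] size [55.3 54. ] ang 65.0
top flat 1648 42.2 [ 470.2 -134.8] tray [-49.8  47.5] size [58.8 57.6] ang 61.2
scene tin 710 80.3 [ 556.6 -173.2] tray [-48.2 -47. ] size [54.9 54.7] ang 36.2
scene carton 1065 92.6 [596.3 -86.7] tray [ 47.  -46.6] size [57.6 54.1] ang 65.0
scene flat 881 42.8 [ 469.3 -136. ] tray [-51.3  47.8] size [61.  58.3] ang 61.4
clock 15.65 pos [599.7 -87.4 218.4] rpy [-3.1413e+00  1.0000e-04  1.1348e+00] F [-0.1  0.4 -0.7] open 0.997
tool cm -0.11 -9.81 turn 0.0579
```

View pics/scene_2.png

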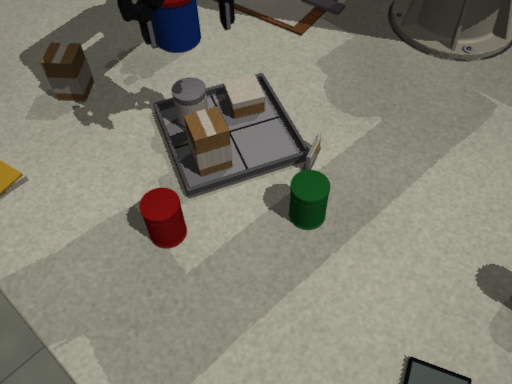

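The picture shows the ticket's place at (265,140) empty, the carton upright at (208,140), the tin behind it at (189,98) and the flat box still at (245,97). The gripper is open and well clear, so I hand the job in.

```bash
python3 -c "
from rig import job
print(job.sign_off())"
```

```text
the job is handed in; nothing more can be done
None
```

The ticket's corner is free. I slid the tin into the empty place first, then slid the carton into the place the tin had left. I held each with a light grip and kept it pressed down on the tray floor. The job was handed in at about 15.7 s, with the gripper open and well clear.

Final positions, in the tray's frame in mm:

| Pack | Target | Measured | State |
|---|---|---|---|
| Tin | (−48, −48) | about (−48, −47) | upright |
| Carton | (+48, −48) | about (+47.6, −46.8) | upright, sides parallel to the tray |
| Flat box | left where it was | about (−50, +47.6) | not moved, within 1 mm of its first measurement |

- **Disagreement:** the last top view of the tin read (−58.7, −47.6). It caught only about half the usual top surface there, so I think the raised arm was blocking it. I relied on the last scene view, which agrees with the clear views from both cameras taken right after the tin was released.
- **Forces:** the highest force I read was about 26 N, while sliding the carton.

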